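# Add the second tier to the bridge-blank drying rack

### The job

The drying rack on the bench, with two bridge blanks lying in its base, needs its second tier. Of the two loose four-legged wooden frames take the longer one, which matches the base, and set it on so that all four posts stand fully down in the base's corner sockets. Lower it in rather than dropping it, let go, and leave the shorter frame standing where it is.

Things in the scene. Friction and masses are not known exactly. Their poses are not given: they have to be found in the camera images.
- rack_base: fixed pale wooden rack base, 204 x 144 mm, 32 high, two bridge blanks on its slats. Origin: centre of its underside, on the table; x along its long side, z up. Four 44 mm corner blocks, each with a square socket open on top at x = +-80, y = +-50 mm: a funnel 38 mm wide at z = 32, narrowing to 20 mm at z = 16, then straight to the socket floor at z = 6. Same when turned half round.
- long_frame: loose frame to stack, 180 x 120 mm, 112 high, 0.25 kg, on four round 14 mm posts at x = +-80, y = +-50, feet tapered. Origin: centre between the posts' feet, at foot level; x along its long side, z up. Handle: straight bar over the centre along x, 84 long, 14 wide, z = 96 to 112, free below to z = 74. Rails z = 60 to 74. Seated, its origin is 6 mm above the base's; either way round.
- short_frame: shorter loose frame, a bystander that does not fit the base: built the same way but square, 120 x 120 mm, 112 high, posts at x = +-50, y = +-50 mm, handle bar 64 mm long. Origin: centre between its posts' feet; x along the handle bar. It may stand on either side of the long frame.

How it is judged:
On the way:
1. the long frame is lifted, its feet more than 35 mm above the table (height (world z) of long_frame above 0.035 m), for 0.1 s.
At the end, for the whole second after the job is handed in: The long frame rests level in the base, all four posts in the sockets: centre within 12 mm of the base's, long side within 10 degrees, feet within 5 mm of the socket floors, tilt under 3.4 degrees; the short frame is within 30 mm of where it stood (horizontal distance between long_frame and rack_base below 0.012 m and angle between the x axis of long_frame and the x axis of rack_base, either way round below 0.17 rad and z of long_frame in the frame of rack_base between 0.001 and 0.011 m and angle between long_frame's own z axis and vertical below 0.06 rad and linear speed of long_frame below 0.02 m/s and distance of short_frame from where it was at the start of the episode below 0.03 m); the robot touches nothing.
It fails at once if the short frame is moved more than 30 mm (distance of short_frame from where it was at the start of the episode above 0.03 m).
It fails at once if the long frame is dropped: it falls faster than 0.7 m/s, out of the fingers (linear speed of long_frame above 0.7 m/s and contact force between the fingers and long_frame below 0.3 N).
It also fails if it takes over 35 s, if anything falls off the work surface, if the arm or the gripper's body presses on something with over 40 N, if the wrist force passes 120 N, or if a joint passes its speed limit or range.

### The arm

A 6-joint arm with a two-finger parallel gripper is mounted at the origin on a cart in front of the work surface, level with it; the furniture and walls round the work are solid. World frame = base frame: x ahead of the robot, y to its left, z up, the work surface at z = 0. Lengths are in m, angles in rad, forces in N, time in s.
With the tool pointing down it reaches from about 0.375 to 0.975 m from the base axis. Payload 3.8 kg.
Tool frame: the origin (TCP) lies on the centre line of the jaws, within the pads' length; the fingertips stand 22 mm ahead of it and the grasp point (between the pads) lies 3 mm ahead of it; x points along the fingers, y is the direction in which the jaws open and shut, and the axes are right-handed (so a half turn about x gives the same grasp; the last joint's range is limited). The gripper opens to 85 mm and grips with 20 to 120 N. Pads are 22 mm wide; open, the fingers measure 114 mm over their backs; the gripper's body (76 mm by 85 mm) begins 54 mm behind the grasp point. The pads swing forward as they close: fully open they stand 13 mm farther back than shut.
Start: joints at [-1.152, 0.264, 1.604, -0, 1.274, -0.037], TCP at [0.297, -0.606, 0.253] pointing down, gripper open.
Joint ranges: [-2.63, 2.63], [-0.94, 2.18], [0.31, 2.57], [-1.31, 4.45], [0, 2.66], [-2.55, 2.55]. Speed limits (rad/s): [2.57, 2.57, 3.14, 3.14, 3.14, 3.14].

### API

Orientations are given as a rotation vector (axis times angle).
In Python, from workcell import monitor, eyes, finish_job gives the robot as it stands. The module is installed in compiled form; this text tells all that it offers.
- The arm moves only by the tool play_rows, never from a script. Its argument "deltas" is a list of rows, each an object of numbers: "wx", "wy", "wz": the turn, a rotation vector about the world's x, y, z in degrees; "x", "y", "z": the shift along the world's x, y, z in mm; "fingers": the closure, from -1 (fully open) to 1 (shut), so that 0 is half open. A call has 1 to 20 rows; each row is the pose to reach, as a shift and turn from the pose commanded when the call began; what a row does not reach only later rows make up. A row lasts 1/8 s, in which the tool goes at most 62.5 mm and 10.7 degrees, less where a joint would pass 70% of its speed; a pose out of reach is approached as far as the arm can. A call with a gripper value outside its range is refused whole. The fingers move at their own pace and stop on an object; "grip_force" is the grip in N (left out, the last holds). Time passes only in rows, so rows that repeat a pose let the fingers close. It gives the time, the measured TCP pose, the force and the opening at its end, in the units of the state.
- monitor.read_state(): the state, without advancing time (a new reading comes with each control period).
- eyes.read_camera(name): name is "side" or "top"; returns a dict with "frame" (480x640x3 uint8, red, green, blue), "depth" (480x640 float32, m along the optical axis (not along the pixel's ray), 0 where there is no reading), "K" (3x3 intrinsics, pixels), "view" (4x4, takes a point from world to camera coordinates). Camera axes: x right, y down, z forward; pixel columns grow to the right and rows downward; lengths in m; the calibration is good to about 2 mm. A picture is of the moment at which its call begins.
- finish_job(): hands the job in, once; it reports no verdict.
The state is a dict: "time": time; "q": joint angles; "joint_vel": joint speeds; "joint_torque": joint torques, N m; "tool_pos": TCP position; "tcp_rot": TCP orientation; "wrist_force": force on the tool from outside, world axes, zero at the start; "torque": the same for the moment, N m; "width": opening from 0.0 (shut) to 1.0 (fully open).
Only numpy, scipy, OpenCV 4.12 (cv2) and the standard library are available. Lean on these libraries where they do the work, as an engineer would, in place of code of your own. Each camera call takes 0.05 s, during which the arm holds its last target.

## Working session

There is one attempt and no reset: what is moved stays moved. The work goes in short steps, Python scripts to look and compute and a tool call to move; the robot and the scene stay as the last step left them, time stands still between calls to the robot, and variables do not carry over. Pictures are saved under pics/ and viewed, and the job is handed in when it is done.

Besides the shell and the picture viewer there is one more tool, called after "Call:" as name(argument=value, ...), one argument or row to a line, values as JSON. play_rows: Moves the arm, as the interface text tells. Its arguments: {"type":"object","properties":{"deltas":{"type":"array"},"grip_force":{"type":"number"}},"required":["deltas"]}

```bash
mkdir -p pics
cat > h.py <<'E'
import numpy as np,cv2
from workcell import monitor,eyes,finish_job
def grab(tag):
    o={}
    for n in("top","side"):
        d=eyes.read_camera(n);o[n]=d
        cv2.imwrite(f"pics/{tag}_{n}.png",cv2.cvtColor(d["frame"],cv2.COLOR_RGB2BGR))
        np.savez(f"{tag}_{n}.npz",**d)
    return o
def ld(tag,n): return dict(np.load(f"{tag}_{n}.npz"))
def world(d):
    K=d["K"];V=np.linalg.inv(d["view"]);z=d["depth"].astype(float)
    v,u=np.mgrid[:480,:640]
    P=np.stack([(u-K[0,2])/K[0,0]*z,(v-K[1,2])/K[1,1]*z,z],-1)
    W=P@V[:3,:3].T+V[:3,3]; W[z==0]=np.nan
    return W
def proj(d,p):
    c=d["view"][:3,:3]@np.array(p)+d["view"][:3,3];q=d["K"]@c;return q[:2]/q[2]
E
python3 - <<'E'
from h import *
o=grab("a")
for n in o: print(n,np.linalg.inv(o[n]["view"]).round(3).tolist(),o[n]["K"].round(1).tolist())
print(monitor.read_state())
E
```

```text
top [[0.019, -0.98, 0.2, 0.265], [-1.0, -0.018, 0.008, 0.059], [-0.004, -0.2, -0.98, 1.268], [0.0, 0.0, 0.0, 1.0]] [[623.7, 0.0, 320.4], [0.0, 623.7, 231.0], [0.0, 0.0, 1.0]]
side [[-0.979, -0.13, 0.16, 0.354], [-0.205, 0.565, -0.799, 0.941], [0.013, -0.815, -0.579, 0.665], [0.0, 0.0, 0.0, 1.0]] [[593.5, 0.0, 317.1], [0.0, 593.5, 245.6], [0.0, 0.0, 1.0]]
{'time': 0.1, 'q': array([-1.15189531e+00,  2.64694602e-01,  1.60525346e+00,  1.75837422e-05,
        1.27368591e+00, -3.68659185e-02]), 'joint_vel': array([-3.07248202e-04, -1.38184837e-03, -2.01179357e-03, -8.34492380e-05,
       -1.47811093e-04,  9.14834411e-04]), 'joint_torque': array([ 1.35903567e-03, -5.16706645e+01, -3.68589449e+01,  2.88869558e-05,
        6.29675589e-03, -1.99863268e-05]), 'tool_pos': array([ 0.29687455, -0.60552229,  0.2520665 ]), 'tcp_rot': array([ 1.96866581,  0.45866738, -1.96941582]), 'wrist_force': array([ 0.44048444,  0.12741142, -0.37848175]), 'torque': array([0.01994004, 0.01349502, 0.08127744]), 'width': 1.0056160836467127}
```

View pics/a_top.png

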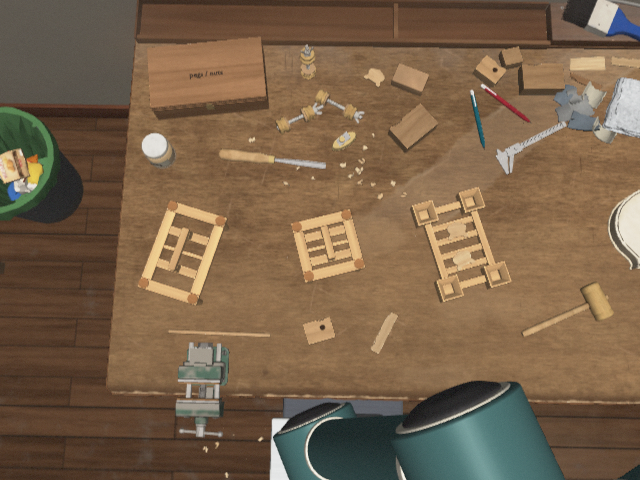

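View pics/a_side.png

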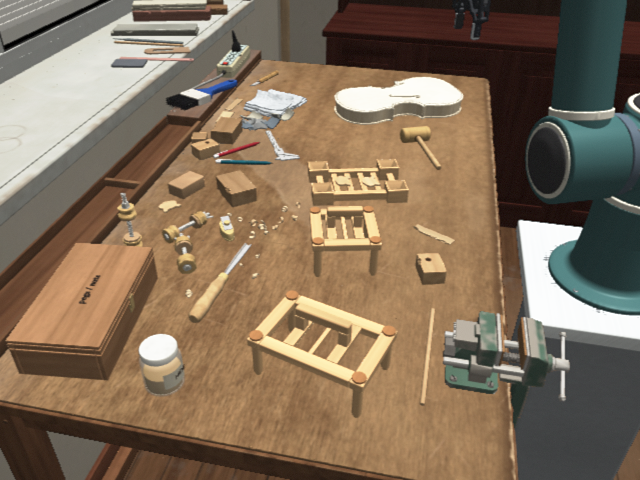

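The top view shows the long frame at left (px 182,252), the short frame in the middle (327,245) and the base at right (461,244). The side view agrees. Next I'll measure poses from depth and the caps.

Run:
```python
from h import *
d=ld("a","top");W=world(d);hsv=cv2.cvtColor(d["frame"],cv2.COLOR_RGB2HSV)
def roi(a,b,c,e):
    m=np.zeros((480,640),bool);m[b:e,a:c]=1;return m
def rect(P):
    (c,s,a)=cv2.minAreaRect((P[:,:2]*1000).astype(np.float32));return np.round(c,1),np.round(s,1),round(a,2)
print("table",np.nanmedian(W[roi(240,270,280,320)][:,2]))
for n,r,zs in [("long",(130,190,235,310),[(.055,.09),(.1,.125)]),("short",(285,200,372,290),[(.055,.09),(.1,.125)]),("base",(405,180,520,305),[(.024,.045)])]:
    for lo,hi in zs:
        m=roi(*r)&(W[...,2]>lo)&(W[...,2]<hi); P=W[m]
        print(n,lo,len(P),"z",np.median(P[:,2]).round(4),rect(P),"mean",(P[:,:2].mean(0)*1000).round(1))
for p in[(172,206),(222,217),(145,283),(194,298)]: print(hsv[p[1],p[0]],W[p[1],p[0]])
print(hsv[216,197])
```

```text
table -0.0011614575106680958
long 0.055 3534 z 0.0726 (array([463.1, 336.1]), array([122. , 180.1]), 73.49) mean [461.1 335. ]
long 0.1 368 z 0.1098 (array([462.9, 336.7]), array([16.3, 83.3]), 72.99) mean [462.  335.3]
short 0.055 2844 z 0.0729 (array([481.3,  54.3]), array([121.3, 120.2]), 15.05) mean [479.8  54.2]
short 0.1 254 z 0.1103 (array([480.7,  54.4]), array([63.5, 14.1]), 14.85) mean [480.1  54.4]
base 0.024 1052 z 0.029 (array([ 498.7, -214.5]), array([204.9, 146.1]), 16.93) mean [ 495.6 -216.1]
[ 13 142 178] [0.55311184 0.36123416 0.07816562]
[ 14 142 181] [0.53246518 0.26154179 0.07938252]
[ 14 138 179] [0.40067694 0.40365014 0.07554671]
[ 14 140 177] [0.37322466 0.30664611 0.08055057]
[ 18 108 227]
```

Run:
```python
from h import *
from scipy.spatial.transform import Rotation as R
s=monitor.read_state();M=R.from_rotvec(s["tcp_rot"]).as_matrix();print(M.round(3))
y=M[:,1];print("jaw yaw",np.degrees(np.arctan2(y[1],y[0])), "needed 73.5 / -106.5")
d=ld("a","side");W=world(d)
def rect(P):
    (c,s,a)=cv2.minAreaRect((P[:,:2]*1000).astype(np.float32));return np.round(c,1),np.round(s,1),round(a,2)
for n,c,r,lo,hi in[("long",(463,336),125,.1,.125),("short",(481,54),100,.1,.125),("base",(499,-214),135,.02,.045)]:
    dd=np.hypot(W[...,0]*1000-c[0],W[...,1]*1000-c[1])
    m=(dd<r)&(W[...,2]>lo)&(W[...,2]<hi);P=W[m];print(n,len(P),np.median(P[:,2]).round(4),rect(P),P[:,:2].mean(0).round(4))
```

```text
[[-0.001  0.44  -0.898]
 [ 0.002 -0.898 -0.44 ]
 [-1.    -0.002 -0.   ]]
jaw yaw -63.88676891136015 needed 73.5 / -106.5
long 743 0.1113 (array([463.9, 339.4]), array([16.9, 83. ]), 72.47) [0.4631 0.3423]
short 364 0.1104 (array([482.1,  57.3]), array([63.8, 20.9]), 14.87) [0.4825 0.0605]
base 1526 0.0266 (array([ 498.8, -212.6]), array([205.4, 152.4]), 16.81) [ 0.4969 -0.2089]
```

Call:
play_rows(
  deltas=[
    {"x": 50,"y": 40,"wz": 5},
    {"x": 100,"y": 90,"wz": 14},
    {"x": 150,"y": 145,"wz": 23},
    {"x": 190,"y": 200,"wz": 32},
    {"x": 210,"y": 255,"wz": 41},
    {"x": 220,"y": 310,"wz": 50},
    {"x": 220,"y": 370,"wz": 59},
    {"x": 220,"y": 430,"wz": 68},
    {"x": 220,"y": 490,"wz": 77},
    {"x": 215,"y": 550,"wz": 86},
    {"x": 205,"y": 610,"wz": 95},
    {"x": 200,"y": 670,"wz": 104},
    {"x": 190,"y": 730,"wz": 113},
    {"x": 180,"y": 790,"wz": 122},
    {"x": 170,"y": 850,"wz": 131},
    {"x": 166.5,"y": 905,"wz": 137.4},
    {"x": 166.5,"y": 943.5,"z": -30,"wz": 137.4},
    {"x": 166.5,"y": 943.5,"z": -60,"wz": 137.4},
    {"x": 166.5,"y": 943.5,"z": -60,"wz": 137.4},
    {"x": 166.5,"y": 943.5,"z": -60,"wz": 137.4},
  ],
  grip_force=60,
)

```text
schema error: expected keys wx, wy, wz, x, y, z, fingers
```

Call:
play_rows(
  deltas=[
    {"wx": 0,"wy": 0,"z": 0,"fingers": -1,"x": 50,"y": 40,"wz": 5},
    {"wx": 0,"wy": 0,"z": 0,"fingers": -1,"x": 100,"y": 90,"wz": 14},
    {"wx": 0,"wy": 0,"z": 0,"fingers": -1,"x": 150,"y": 145,"wz": 23},
    {"wx": 0,"wy": 0,"z": 0,"fingers": -1,"x": 190,"y": 200,"wz": 32},
    {"wx": 0,"wy": 0,"z": 0,"fingers": -1,"x": 210,"y": 255,"wz": 41},
    {"wx": 0,"wy": 0,"z": 0,"fingers": -1,"x": 220,"y": 310,"wz": 50},
    {"wx": 0,"wy": 0,"z": 0,"fingers": -1,"x": 220,"y": 370,"wz": 59},
    {"wx": 0,"wy": 0,"z": 0,"fingers": -1,"x": 220,"y": 430,"wz": 68},
    {"wx": 0,"wy": 0,"z": 0,"fingers": -1,"x": 220,"y": 490,"wz": 77},
    {"wx": 0,"wy": 0,"z": 0,"fingers": -1,"x": 215,"y": 550,"wz": 86},
    {"wx": 0,"wy": 0,"z": 0,"fingers": -1,"x": 205,"y": 610,"wz": 95},
    {"wx": 0,"wy": 0,"z": 0,"fingers": -1,"x": 200,"y": 670,"wz": 104},
    {"wx": 0,"wy": 0,"z": 0,"fingers": -1,"x": 190,"y": 730,"wz": 113},
    {"wx": 0,"wy": 0,"z": 0,"fingers": -1,"x": 180,"y": 790,"wz": 122},
    {"wx": 0,"wy": 0,"z": 0,"fingers": -1,"x": 170,"y": 850,"wz": 131},
    {"wx": 0,"wy": 0,"z": 0,"fingers": -1,"x": 166.5,"y": 905,"wz": 137.4},
    {"wx": 0,"wy": 0,"fingers": -1,"x": 166.5,"y": 943.5,"z": -30,"wz": 137.4},
    {"wx": 0,"wy": 0,"fingers": -1,"x": 166.5,"y": 943.5,"z": -60,"wz": 137.4},
    {"wx": 0,"wy": 0,"fingers": -1,"x": 166.5,"y": 943.5,"z": -60,"wz": 137.4},
    {"wx": 0,"wy": 0,"fingers": -1,"x": 166.5,"y": 943.5,"z": -60,"wz": 137.4},
  ],
  grip_force=60,
)

```text
time: 2.6
tool_pos: [0.4639, 0.3372, 0.1939]
tcp_rot: [0.226, 1.559, -0.226]
wrist_force: [-0.1, 0.7, -0.2]
width: 1.0
```

Run:
```python
from h import *
from scipy.spatial.transform import Rotation as R
s=monitor.read_state();M=R.from_rotvec(s["tcp_rot"]).as_matrix();y=M[:,1];print("jaw yaw",np.degrees(np.arctan2(y[1],y[0])),M[:,0].round(3),s["q"].round(3),s["tool_pos"])
grab("b")
```

```text
jaw yaw 73.48874350986401 [ 0.  0. -1.] [ 0.585  0.118  1.889 -0.     1.134 -0.697] [0.46393693 0.33723352 0.19392955]
```

View pics/b_side.png

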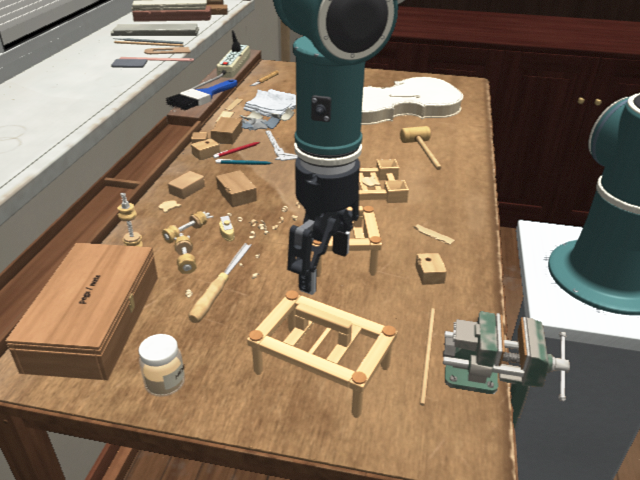

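The gripper hangs above the handle (fingers near px 318,260, bar at 325,320), with the jaws across the bar. Now I'll descend 87 mm and close.

Call:
play_rows(
  deltas=[
    {"wx": 0,"wy": 0,"wz": 0,"x": -0.5,"y": 0,"z": -25,"fingers": -1},
    {"wx": 0,"wy": 0,"wz": 0,"x": -0.5,"y": 0,"z": -50,"fingers": -1},
    {"wx": 0,"wy": 0,"wz": 0,"x": -0.5,"y": 0,"z": -70,"fingers": -1},
    {"wx": 0,"wy": 0,"wz": 0,"x": -0.5,"y": 0,"z": -82,"fingers": -1},
    {"wx": 0,"wy": 0,"wz": 0,"x": -0.5,"y": 0,"z": -87,"fingers": -1},
    {"wx": 0,"wy": 0,"wz": 0,"x": -0.5,"y": 0,"z": -87,"fingers": -1},
    {"wx": 0,"wy": 0,"wz": 0,"x": -0.5,"y": 0,"z": -87,"fingers": 0.3},
    {"wx": 0,"wy": 0,"wz": 0,"x": -0.5,"y": 0,"z": -87,"fingers": 0.6},
    {"wx": 0,"wy": 0,"wz": 0,"x": -0.5,"y": 0,"z": -87,"fingers": 1},
    {"wx": 0,"wy": 0,"wz": 0,"x": -0.5,"y": 0,"z": -87,"fingers": 1},
    {"wx": 0,"wy": 0,"wz": 0,"x": -0.5,"y": 0,"z": -87,"fingers": 1},
    {"wx": 0,"wy": 0,"wz": 0,"x": -0.5,"y": 0,"z": -87,"fingers": 1},
    {"wx": 0,"wy": 0,"wz": 0,"x": -0.5,"y": 0,"z": -87,"fingers": 1},
    {"wx": 0,"wy": 0,"wz": 0,"x": -0.5,"y": 0,"z": -87,"fingers": 1},
  ],
  grip_force=60,
)

```text
time: 4.45
tool_pos: [0.4634, 0.3378, 0.1066]
tcp_rot: [0.227, 1.558, -0.225]
wrist_force: [0.4, 2.5, 1.3]
width: 0.155
```

Call:
play_rows(
  deltas=[
    {"wx": 0,"wy": 0,"wz": 0,"x": 0,"y": 0,"z": 5,"fingers": 1},
    {"wx": 0,"wy": 0,"wz": 0,"x": 0,"y": 0,"z": 20,"fingers": 1},
    {"wx": 0,"wy": 0,"wz": 0,"x": 0,"y": 0,"z": 45,"fingers": 1},
    {"wx": 0,"wy": 0,"wz": 0,"x": 0,"y": 0,"z": 70,"fingers": 1},
    {"wx": 0,"wy": 0,"wz": 0,"x": 0,"y": 0,"z": 100,"fingers": 1},
    {"wx": 0,"wy": 0,"wz": 0,"x": 0,"y": 0,"z": 130,"fingers": 1},
    {"wx": 0,"wy": 0,"wz": 0,"x": 0,"y": 0,"z": 150,"fingers": 1},
    {"wx": 0,"wy": 0,"wz": 0,"x": 0,"y": 0,"z": 165,"fingers": 1},
    {"wx": 0,"wy": 0,"wz": 0,"x": 0,"y": 0,"z": 170,"fingers": 1},
    {"wx": 0,"wy": 0,"wz": 0,"x": 0,"y": 0,"z": 170,"fingers": 1},
  ],
)

```text
time: 5.7
tool_pos: [0.4629, 0.3373, 0.2758]
tcp_rot: [0.225, 1.56, -0.226]
wrist_force: [0.1, -0.4, -3.6]
width: 0.152
```

Run:
```python
from h import *
o=grab("c");print(monitor.read_state())
```

```text
{'time': 5.8, 'q': array([ 5.86181897e-01,  5.87853656e-02,  1.80022958e+00, -2.39256427e-05,
        1.28484676e+00, -6.96897252e-01]), 'joint_vel': array([-0.00029362,  0.00136773,  0.00295154, -0.00136005, -0.00146031,
       -0.00085509]), 'joint_torque': array([-2.83048270e-03, -4.26437902e+01, -3.91625082e+01, -2.81474830e-03,
       -8.95709294e-03, -2.20938097e-05]), 'tool_pos': array([0.46256377, 0.33704169, 0.27493479]), 'tcp_rot': array([ 0.22467261,  1.56065125, -0.2270838 ]), 'wrist_force': array([ 0.37861382,  0.87671536, -3.4655505 ]), 'torque': array([-0.06302388, -0.0410244 , -0.03226499]), 'width': 0.15055349785380212}
```

View pics/c_side.png

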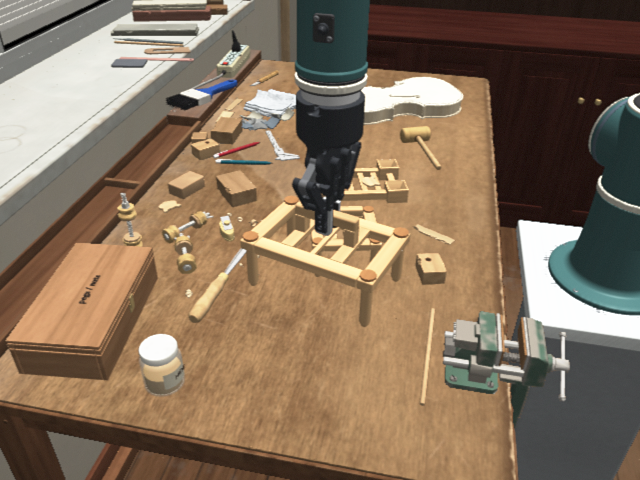

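The frame hangs level-looking from the gripper (caps at px 251,237 / 369,275 / 401,233), and its feet are about 168 mm up. Carrying it over the base.

Call:
play_rows(
  deltas=[
    {"wx": 0,"wy": 0,"wz": 0,"x": 1,"y": -10,"z": 0,"fingers": 1},
    {"wx": 0,"wy": 0,"wz": 2,"x": 3,"y": -35,"z": 0,"fingers": 1},
    {"wx": 0,"wy": 0,"wz": 4,"x": 6,"y": -75,"z": 0,"fingers": 1},
    {"wx": 0,"wy": 0,"wz": 7,"x": 9,"y": -120,"z": 0,"fingers": 1},
    {"wx": 0,"wy": 0,"wz": 10,"x": 12,"y": -165,"z": 0,"fingers": 1},
    {"wx": 0,"wy": 0,"wz": 13,"x": 15,"y": -210,"z": 0,"fingers": 1},
    {"wx": 0,"wy": 0,"wz": 16,"x": 18,"y": -255,"z": 0,"fingers": 1},
    {"wx": 0,"wy": 0,"wz": 19,"x": 21,"y": -300,"z": 0,"fingers": 1},
    {"wx": 0,"wy": 0,"wz": 22,"x": 24,"y": -345,"z": 0,"fingers": 1},
    {"wx": 0,"wy": 0,"wz": 25,"x": 27,"y": -390,"z": 0,"fingers": 1},
    {"wx": 0,"wy": 0,"wz": 28,"x": 30,"y": -435,"z": 0,"fingers": 1},
    {"wx": 0,"wy": 0,"wz": 31,"x": 32,"y": -480,"z": 0,"fingers": 1},
    {"wx": 0,"wy": 0,"wz": 33,"x": 34,"y": -515,"z": 0,"fingers": 1},
    {"wx": 0,"wy": 0,"wz": 33.4,"x": 36,"y": -540,"z": 0,"fingers": 1},
    {"wx": 0,"wy": 0,"wz": 33.4,"x": 36,"y": -551,"z": 0,"fingers": 1},
    {"wx": 0,"wy": 0,"wz": 33.4,"x": 36,"y": -551,"z": 0,"fingers": 1},
    {"wx": 0,"wy": 0,"wz": 33.4,"x": 36,"y": -551,"z": 0,"fingers": 1},
  ],
)

```text
time: 7.92
tool_pos: [0.4989, -0.2127, 0.2761]
tcp_rot: [-0.231, 1.559, 0.233]
wrist_force: [0.1, 1.2, -2.8]
width: 0.152
```

```bash
cat > m.py <<'E'
from h import *
import sys
t=sys.argv[1];o=grab(t);s=monitor.read_state();print(s["tool_pos"],s["q"].round(2),s["wrist_force"].round(1))
zr=s["tool_pos"][2]-0.107+0.076
for n in o:
    d=o[n];W=world(d);hsv=cv2.cvtColor(d["frame"],cv2.COLOR_RGB2HSV)
    m=((hsv[...,0]>=8)&(hsv[...,0]<=15)&(hsv[...,1]>120)&(hsv[...,2]>120)&(np.abs(W[...,2]-zr)<.025)&(np.hypot(W[...,0]-s["tool_pos"][0],W[...,1]-s["tool_pos"][1])<.13)).astype(np.uint8)
    k,l,st,c=cv2.connectedComponentsWithStats(m)
    for i in range(1,k):
        if st[i,4]>25: print(n,c[i].round(0),st[i,4],np.nanmedian(W[l==i],0).round(4))
    P=W[(np.abs(W[...,2]-zr)<.02)&(hsv[...,1]>70)&(hsv[...,2]>100)&(np.hypot(W[...,0]-s["tool_pos"][0],W[...,1]-s["tool_pos"][1])<.13)]
    (cc,ss,a)=cv2.minAreaRect((P[:,:2]*1000).astype(np.float32));print(n,len(P),np.round(cc,1),np.round(ss,1),round(a,2))
E
python3 m.py d
```

```text
[ 0.49908661 -0.21260434  0.27627901] [-0.45 -0.    1.86  0.    1.28 -2.32] [-0.1 -0.4 -2.9]
top [500. 167.] 83 [ 0.5903 -0.2367  0.2461]
top [445. 183.] 99 [ 0.5607 -0.1425  0.2469]
top 2312 [ 510.1 -209.8] [156.3 121.4] 16.82
side [396.  70.] 30 [ 0.437  -0.2817  0.2497]
side [319.  72.] 33 [ 0.5901 -0.2336  0.2499]
side [406.  88.] 28 [ 0.4092 -0.1826  0.2501]
side [324.  90.] 38 [ 0.5618 -0.1395  0.2498]
side 1907 [ 498.6 -209.8] [181.  125.1] 16.73
```

View pics/d_side.png

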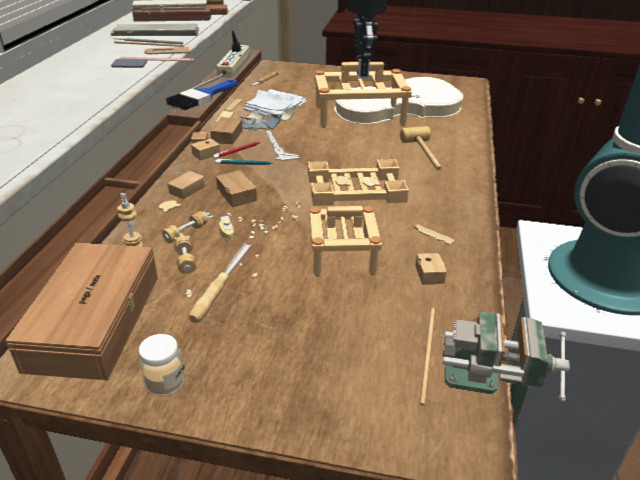

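View pics/d_top.png

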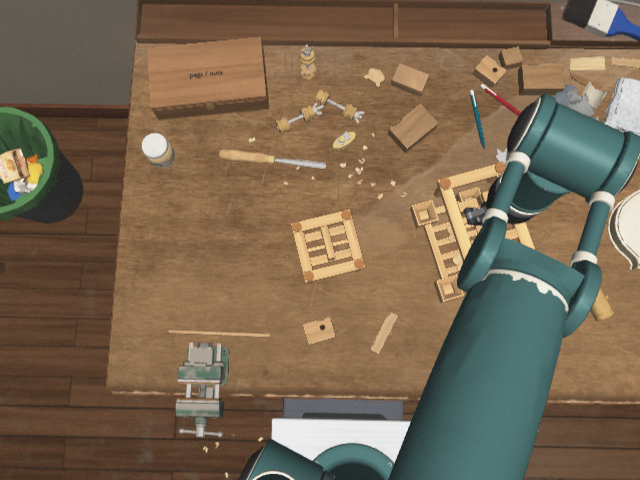

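The frame hangs over the base in both views. In the top view its +x caps (px 445,183 and 500,167) give a centre of about (499.0, -213.0), against a base centre of (498.7, -214.5). All four side-view caps are at an equal z of 0.250, so it is level. I'll shift y by -1.5 and lower to just above the sockets.

Call:
play_rows(
  deltas=[
    {"wx": 0,"wy": 0,"wz": 0,"x": 0,"y": -1.5,"z": -8,"fingers": 1},
    {"wx": 0,"wy": 0,"wz": 0,"x": 0,"y": -1.5,"z": -25,"fingers": 1},
    {"wx": 0,"wy": 0,"wz": 0,"x": 0,"y": -1.5,"z": -45,"fingers": 1},
    {"wx": 0,"wy": 0,"wz": 0,"x": 0,"y": -1.5,"z": -65,"fingers": 1},
    {"wx": 0,"wy": 0,"wz": 0,"x": 0,"y": -1.5,"z": -85,"fingers": 1},
    {"wx": 0,"wy": 0,"wz": 0,"x": 0,"y": -1.5,"z": -105,"fingers": 1},
    {"wx": 0,"wy": 0,"wz": 0,"x": 0,"y": -1.5,"z": -120,"fingers": 1},
    {"wx": 0,"wy": 0,"wz": 0,"x": 0,"y": -1.5,"z": -129,"fingers": 1},
    {"wx": 0,"wy": 0,"wz": 0,"x": 0,"y": -1.5,"z": -129,"fingers": 1},
    {"wx": 0,"wy": 0,"wz": 0,"x": 0,"y": -1.5,"z": -129,"fingers": 1},
  ],
)

```text
time: 9.28
tool_pos: [0.4997, -0.2154, 0.148]
tcp_rot: [-0.232, 1.557, 0.231]
wrist_force: [0.4, -0.3, -2.9]
width: 0.148
```

```bash
python3 m.py e; python3 -c "
import cv2
im=cv2.imread('pics/e_side.png')[70:220,270:440];cv2.imwrite('pics/e_crop.png',cv2.resize(im,None,fx=4,fy=4))"
```

```text
[ 0.49981479 -0.21542653  0.14828998] [-0.45  0.11  1.99 -0.    1.04 -2.32] [ 0.6  0.  -3.4]
top [434. 201.] 80 [ 0.5616 -0.1455  0.1183]
top 1476 [ 499.5 -215.6] [179.9 120.2] 16.92
side [391. 127.] 36 [ 0.4389 -0.2827  0.1215]
side [318. 129.] 37 [ 0.5909 -0.2358  0.1224]
side [400. 148.] 37 [ 0.4095 -0.1872  0.1214]
side [323. 150.] 37 [ 0.5624 -0.1394  0.1223]
side 1768 [ 499.8 -212.2] [182.4 128.1] 18.08
```

View pics/e_crop.png

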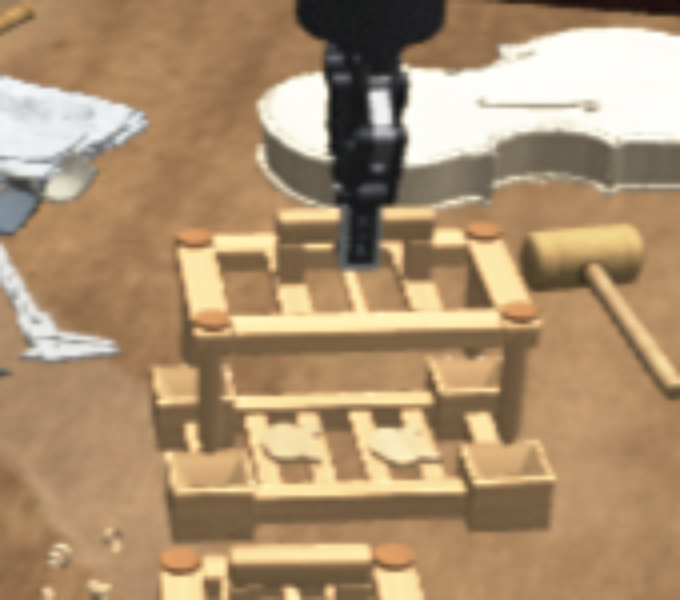

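In the top view the frame is at (499.5, -215.6, 16.9°) and the base at (498.7, -214.5, 16.9°), so they agree within 2 mm. The crop shows the posts above the funnels. Lowering slowly.

Call:
play_rows(
  deltas=[
    {"wx": 0,"wy": 0,"wz": 0,"x": -0.8,"y": 1,"z": -3,"fingers": 1},
    {"wx": 0,"wy": 0,"wz": 0,"x": -0.8,"y": 1,"z": -7,"fingers": 1},
    {"wx": 0,"wy": 0,"wz": 0,"x": -0.8,"y": 1,"z": -11,"fingers": 1},
    {"wx": 0,"wy": 0,"wz": 0,"x": -0.8,"y": 1,"z": -15,"fingers": 1},
    {"wx": 0,"wy": 0,"wz": 0,"x": -0.8,"y": 1,"z": -19,"fingers": 1},
    {"wx": 0,"wy": 0,"wz": 0,"x": -0.8,"y": 1,"z": -22,"fingers": 1},
    {"wx": 0,"wy": 0,"wz": 0,"x": -0.8,"y": 1,"z": -25,"fingers": 1},
    {"wx": 0,"wy": 0,"wz": 0,"x": -0.8,"y": 1,"z": -28,"fingers": 1},
    {"wx": 0,"wy": 0,"wz": 0,"x": -0.8,"y": 1,"z": -30,"fingers": 1},
    {"wx": 0,"wy": 0,"wz": 0,"x": -0.8,"y": 1,"z": -32,"fingers": 1},
    {"wx": 0,"wy": 0,"wz": 0,"x": -0.8,"y": 1,"z": -33,"fingers": 1},
    {"wx": 0,"wy": 0,"wz": 0,"x": -0.8,"y": 1,"z": -34,"fingers": 1},
    {"wx": 0,"wy": 0,"wz": 0,"x": -0.8,"y": 1,"z": -34,"fingers": 1},
  ],
)

```text
time: 11.0
tool_pos: [0.4983, -0.2141, 0.1133]
tcp_rot: [-0.232, 1.558, 0.232]
wrist_force: [0.3, 1.3, -3.4]
width: 0.15
```

Call:
play_rows(
  deltas=[
    {"wx": 0,"wy": 0,"wz": 0,"x": 0,"y": 0,"z": -0.7,"fingers": 1},
    {"wx": 0,"wy": 0,"wz": 0,"x": 0,"y": 0,"z": -1.4,"fingers": 1},
    {"wx": 0,"wy": 0,"wz": 0,"x": 0,"y": 0,"z": -1.4,"fingers": 1},
    {"wx": 0,"wy": 0,"wz": 0,"x": 0,"y": 0,"z": -1.4,"fingers": 1},
  ],
)

```text
time: 11.5
tool_pos: [0.4984, -0.214, 0.1124]
tcp_rot: [-0.232, 1.558, 0.232]
wrist_force: [-2.9, 1.5, 4.0]
width: 0.15
```

```bash
python3 m.py f; python3 -c "
import cv2
im=cv2.imread('pics/f_side.png')[70:220,270:440];cv2.imwrite('pics/f_crop.png',cv2.resize(im,None,fx=4,fy=4))"
```

```text
[ 0.49844232 -0.21405211  0.11243947] [-0.45  0.15  2.02  0.    0.97 -2.32] [-3.4  1.4  4.1]
top [430. 206.] 77 [ 0.5609 -0.1439  0.0823]
top 1380 [ 496.  -207.2] [180.2 106. ] 16.68
side [390. 142.] 34 [ 0.4373 -0.282   0.0862]
side [319. 144.] 33 [ 0.5908 -0.237   0.0858]
side [399. 163.] 36 [ 0.4078 -0.1846  0.0862]
side [323. 166.] 38 [ 0.5609 -0.1389  0.0857]
side 1702 [ 498.5 -211.2] [180.2 127.4] 17.07
```

View pics/f_crop.png

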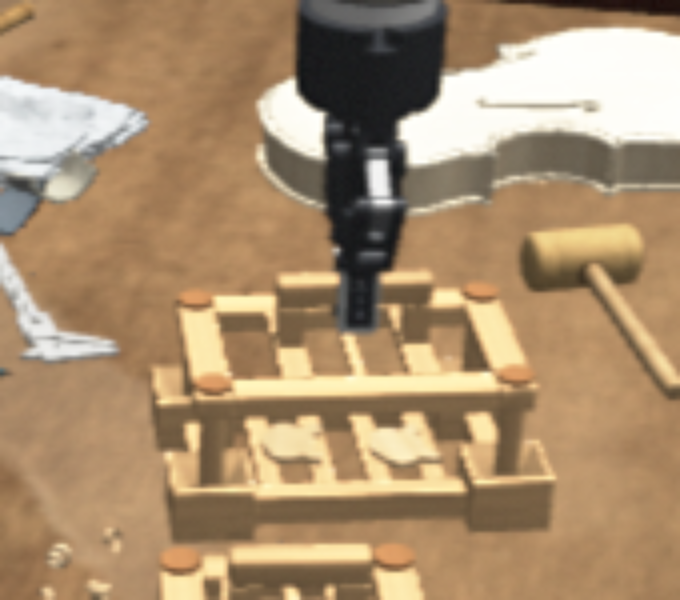

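The posts stand in the sockets (front ones at px 210,450 and 508,440 of the crop), and contact force changed by about 7 N. The TCP is at 112.4, where seated should be 112.6. Releasing and retreating straight up.

Call:
play_rows(
  deltas=[
    {"wx": 0,"wy": 0,"wz": 0,"x": 0,"y": 0,"z": 0,"fingers": 0.6},
    {"wx": 0,"wy": 0,"wz": 0,"x": 0,"y": 0,"z": 0,"fingers": 0.3},
    {"wx": 0,"wy": 0,"wz": 0,"x": 0,"y": 0,"z": 0,"fingers": 0},
    {"wx": 0,"wy": 0,"wz": 0,"x": 0,"y": 0,"z": 0,"fingers": -0.3},
    {"wx": 0,"wy": 0,"wz": 0,"x": 0,"y": 0,"z": 0,"fingers": -0.3},
    {"wx": 0,"wy": 0,"wz": 0,"x": 0,"y": 0,"z": 0,"fingers": -0.3},
    {"wx": 0,"wy": 0,"wz": 0,"x": 0,"y": 0,"z": 5,"fingers": -0.3},
    {"wx": 0,"wy": 0,"wz": 0,"x": 0,"y": 0,"z": 15,"fingers": -0.3},
    {"wx": 0,"wy": 0,"wz": 0,"x": 0,"y": 0,"z": 35,"fingers": -0.3},
    {"wx": 0,"wy": 0,"wz": 0,"x": 0,"y": 0,"z": 70,"fingers": -0.3},
    {"wx": 0,"wy": 0,"wz": 0,"x": 0,"y": 0,"z": 110,"fingers": -0.3},
    {"wx": 0,"wy": 0,"wz": 0,"x": 0,"y": 0,"z": 150,"fingers": -0.3},
    {"wx": 0,"wy": 0,"wz": 0,"x": 0,"y": -60,"z": 150,"fingers": -0.3},
    {"wx": 0,"wy": 0,"wz": 0,"x": 0,"y": -120,"z": 150,"fingers": -0.3},
    {"wx": 0,"wy": 0,"wz": 0,"x": 0,"y": -180,"z": 150,"fingers": -0.3},
    {"wx": 0,"wy": 0,"wz": 0,"x": 0,"y": -220,"z": 150,"fingers": -0.3},
    {"wx": 0,"wy": 0,"wz": 0,"x": 0,"y": -220,"z": 150,"fingers": -0.3},
    {"wx": 0,"wy": 0,"wz": 0,"x": 0,"y": -220,"z": 150,"fingers": -0.3},
  ],
)

```text
time: 13.85
tool_pos: [0.5082, -0.4219, 0.2617]
tcp_rot: [-0.222, 1.577, 0.199]
wrist_force: [0.1, 0.1, 0.1]
width: 0.65
```

Run:
```python
from h import *
o=grab("g");print(monitor.read_state()["time"],monitor.read_state()["tool_pos"])
def rect(P):
    (c,s,a)=cv2.minAreaRect((P[:,:2]*1000).astype(np.float32));return np.round(c,1),np.round(s,1),round(a,2)
for n in o:
  W=world(o[n])
  for t,c,r,lo,hi in[("long",(499,-214),125,.066,.095),("bar",(499,-214),60,.105,.13),("base",(499,-214),135,.022,.042),("short",(481,54),100,.055,.09)]:
    dd=np.hypot(W[...,0]*1000-c[0],W[...,1]*1000-c[1])
    P=W[(dd<r)&(W[...,2]>lo)&(W[...,2]<hi)]
    print(n,t,len(P),np.median(P[:,2]).round(4),rect(P))
    if t=="long":
        A=np.c_[P[:,:2],np.ones(len(P))];x=np.linalg.lstsq(A,P[:,2],rcond=None)[0];print(" slope",x[:2].round(4))
im=np.hstack([cv2.resize(cv2.imread('pics/g_side.png')[100:220,280:430],(400,320)),cv2.resize(cv2.imread('pics/g_top.png')[170:310,390:540],(400,320))]);cv2.imwrite('pics/g_crop.png',im)
```

```text
13.95 [ 0.5083482  -0.42132186  0.26182636]
top long 3575 0.0789 (array([ 497.9, -215. ]), array([180.2, 122.8]), 16.86)
 slope [-0.0008 -0.0039]
top bar 377 0.116 (array([ 497.6, -214.2]), array([84.5, 15.8]), 17.47)
top base 681 0.0284 (array([ 498.6, -214.5]), array([204.7, 145.6]), 17.02)
top short 2842 0.0729 (array([481.4,  54.4]), array([121.2, 120.5]), 14.78)
side long 1867 0.0812 (array([ 498.1, -211.6]), array([180.9, 126.3]), 17.11)
 slope [ 0.006  -0.0165]
side bar 338 0.1155 (array([ 498.3, -211.6]), array([84.2, 20.8]), 13.17)
side base 756 0.0302 (array([ 499.6, -212.9]), array([203.6, 152.5]), 16.98)
side short 2148 0.0753 (array([482. ,  56.7]), array([120.6, 125.1]), 14.84)
```

View pics/g_crop.png

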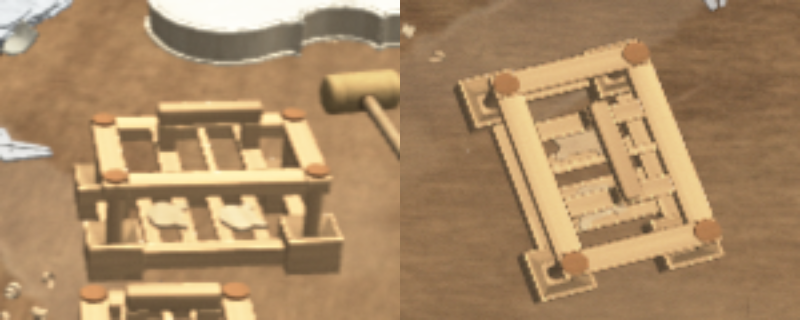

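The frame is seated: its rail tops went from 72.6 to 78.9 mm (+6.3), it is level, and its centre is within 1 mm of the base's. The short frame hasn't moved and the gripper is clear.

```bash
python3 -c "
from workcell import finish_job
print(finish_job())"
```

```text
the job is handed in; nothing more can be done
None
```

I gripped the long frame by its handle, carried it over the short frame, lowered it slowly into the base's sockets until it touched down, then let go and backed off. I handed the job in at about 14 s of the 35 s; no verdict is reported.

Last checks, after letting go:

| Check | Top camera | Allowed |
|---|---|---|
| Centre offset from the base | about 1 mm | 12 mm |
| Long side, angle to the base | about 0.2° | 10° |
| Rail tops, compared with standing on the table | 6.3 mm higher (6 mm expected when seated) | 1 to 11 mm |
| Tilt | about 0.2° | 3.4° |
| Short frame moved | within 0.2 mm | 30 mm |

- **Gripper:** it had moved up and clear, with the wrist force back near zero.
- **Disagreement:** the side camera put everything about 2 to 3 mm further in y, because its outlines include the near side faces. Its raw plane fit also showed about 1° of slope, for the same reason. While the frame was still gripped, just after touchdown, the side camera showed all four post tops level to within 0.5 mm.
- **Failures:** the first move call was refused for missing keys before anything moved. No check failed.

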